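Check the counter scale with the weight hidden in one of three tins

TASK

One of the three look-alike tins on the locksmith's bench holds the brass check weight; tell it by its heft and stand it upright in the centre of the scale's pan, lowering it with the springy pan until the pan carries it, so that the pan never sinks or bounces deeper than 13 mm. Leave the other two tins standing upright on the bench and do not disturb the other things.

Things in the scene. Friction and masses are not known exactly. Their poses are not given: they have to be found in the camera images.
- tin_a: closed square metal tin, 52 x 52 mm, 70 mm tall, darker lid (top 14 mm, 0.5 mm proud); origin: centre of its underside, z up, x and y square to its walls. All three look alike; one, never the same, holds the brass check weight (0.45 to 0.6 kg in all), the others only a cork liner (0.09 to 0.15 kg in all). The content lies in the lower half with 1.5 mm of play.
- tin_b: closed square metal tin, 52 x 52 mm, 70 mm tall, darker lid (top 14 mm, 0.5 mm proud); origin: centre of its underside, z up, x and y square to its walls. All three look alike; one, never the same, holds the brass check weight (0.45 to 0.6 kg in all), the others only a cork liner (0.09 to 0.15 kg in all). The content lies in the lower half with 1.5 mm of play.
- tin_c: closed square metal tin, 52 x 52 mm, 70 mm tall, darker lid (top 14 mm, 0.5 mm proud); origin: centre of its underside, z up, x and y square to its walls. All three look alike; one, never the same, holds the brass check weight (0.45 to 0.6 kg in all), the others only a cork liner (0.09 to 0.15 kg in all). The content lies in the lower half with 1.5 mm of play.
- scale: grey counter scale fixed to the bench, housing 180 x 180 mm and 45 mm high; origin at the centre of its underside, z up, its small dial faces its -x
- pan_center (a point): centre of the upper face of the scale's round steel pan (136 mm across, 5 mm thick, no rim, with an engraved circle 84 mm across and a dot at the centre); upper face 70 mm above the bench when empty; z up. The point sinks with the pan
- pan (a joint): how far the pan has sunk, m: 0 empty, positive down, stop at 0.016. Spring about 0.55 N per mm, yields at once, little damped: a weight let go at first touch bounces to about 1.6 times its resting depth. Check-weight tin rests at about 8 to 10.5 mm, a liner tin at about 1.5 to 2.8 mm
- padlock: bystander, leave alone: brass padlock lying flat, 46 mm wide, about 80 mm long, 18 mm high; origin at its underside
- lock_cylinder: bystander, leave alone: brass door-lock cylinder lying flat, 65 mm long, 26 mm wide, about 17 mm high; origin at its underside
- screwdriver: bystander, leave alone: screwdriver lying flat; origin at its underside (middle of its length)
- oil: bystander, leave alone: amber oil bottle with black cap, 44 mm across, 120 mm tall; origin at its underside
- jar: bystander, leave alone: glass jar with steel cap, 70 mm across, 90 mm tall; origin at its underside
- brush: bystander, leave alone: hand brush lying flat; origin at its underside (middle of its length)
- keys: bystander, leave alone: bunch of three brass keys on a ring, lying flat, 10 mm high; origin at its underside

How it is judged:
By the outcome, as a careful person would: the job done as asked, in the order asked, and still so for the second after the job is handed in, with the robot touching nothing.
It also fails if it takes over 61 s, if anything falls off the work surface, if the arm or the gripper's body presses on something with over 40 N, if the wrist force passes 120 N, or if a joint passes its speed limit or range.

ROBOT

A 6-joint arm with a two-finger parallel gripper is mounted at the origin on the work surface. World frame = base frame: x ahead of the robot, y to its left, z up, the work surface at z = 0. Lengths are in m, angles in rad, forces in N, time in s.
With the tool pointing down it reaches from about 0.35 to 0.85 m from the base axis. Payload 8.1 kg.
Tool frame: the origin (TCP) lies at the very end of the fingers, on their centre line; the grasp point (between the pads) lies manip.pinch_z behind it (manip.pinch_z is the distance from the TCP to the grasp point, in m); z points along the fingers, y is the direction in which the jaws open and shut (so a half turn about z gives the same grasp; the last joint's range is limited). The gripper opens to 85 mm and grips with 20 to 120 N. Pads are 22 mm wide; open, the fingers measure 114 mm over their backs; the gripper's body (76 mm by 85 mm) begins 54 mm behind the grasp point. The pads swing forward as they close: fully open they stand 13 mm farther back than shut.
Start: joints at [-1.195, 0.13, 1.488, -0, 1.523, -0.085], TCP at [0.267, -0.537, 0.231] pointing down, gripper open.
Joint ranges: [-2.96, 2.96], [-0.89, 2.26], [0.02, 2.5], [-1.34, 4.48], [0, 2.73], [-2.66, 2.66]. Speed limits (rad/s): [2.39, 2.39, 2.79, 3.14, 3.14, 3.14].

INTERFACE

Orientations are given as a unit quaternion [w, x, y, z].
In Python, from rig import manip, viewer gives the robot as it stands.
- The arm moves only by the shell command python3 -m handwheel 'ROWS' [FORCE]. ROWS is JSON, a list that holds one entry, the list of rows, each a list of 7 numbers: the shift along the tool's x, y, z in m, then the turn, a rotation vector about the tool's x, y, z in degrees, then the opening, from 0 (shut) to 1 (fully open). A call has 1 to 8 rows; each row shifts and turns the commanded pose from where the row before left it, along the tool's axes as they then stand; what a row does not reach is not made up. A row lasts 1/12 s, in which the tool goes at most 41.7 mm and 7.16 degrees, less where a joint would pass 70% of its speed; a pose out of reach is approached as far as the arm can. A call is refused whole if a number of a shift passes 0.0417 or a number of a turn 7.16, either way. A call with a gripper value outside its range is refused whole. The fingers move at their own pace and stop on an object; FORCE is the grip in N (left out, the last holds). Time passes only in rows, so rows that do not move let the fingers close. It gives the time, the measured TCP pose, the force and the opening at its end, in the units of the state.
- manip.sense(): the state, without advancing time (a new reading comes with each control period).
- viewer.get_image(name): name is "scene" or "top" or "wrist"; returns (picture, depth): 420x560x3 uint8, red, green, blue; 420x560 float32, m along the optical axis (not along the pixel's ray), 0 where there is no reading.
- viewer.get_calibration(name): a dict with "fx", "fy", "cx", "cy" (pixels), "origin" and "attitude" of the camera in the world. Camera axes: x right, y down, z forward; pixel columns grow to the right and rows downward; lengths in m; the calibration is good to about 2 mm. A picture is of the moment at which its call begins: read the wrist's pose just before it. get_calibration takes no time and is no camera call; for the wrist camera it gives the pose at the moment of the call.
- manip.sign_off(): hands the job in, once; it reports no verdict.
The state is a dict: "time_s": time; "q": joint angles; "qd": joint speeds; "joint_efforts": joint torques, N m; "tcp_pos": TCP position; "orientation": TCP orientation; "wrist_force": force on the tool from outside, world axes, zero at the start; "wrist_torque": the same for the moment, N m; "finger_gap": finger opening in m.
Only numpy, scipy, OpenCV 4.12 (cv2) and the standard library are available. Lean on these libraries where they do the work, as an engineer would, in place of code of your own. Each camera call takes 0.05 s, during which the arm holds its last target. There are 200 camera calls.

## Working session

There is one attempt and no reset: what is moved stays moved. The work goes in short steps, Python scripts to look and compute and a shell command to move; the robot and the scene stay as the last step left them, time stands still between calls to the robot, and variables do not carry over. Pictures are saved under pics/ and viewed, about 8 in all and at most 12, crops included, and the job is handed in when it is done.

```bash
mkdir -p pics; cat > h.py <<'E'
import numpy as np, cv2
from rig import manip, viewer
from scipy.spatial.transform import Rotation as R
def cal(n):
    c=viewer.get_calibration(n); a=np.array(c["attitude"],float)
    M=a if a.shape==(3,3) else R.from_quat(a[[1,2,3,0]]).as_matrix()
    return c,M,np.array(c["origin"])
def grab(n,f):
    c=cal(n); im,d=viewer.get_image(n); cv2.imwrite(f"pics/{f}.png",im[:,:,::-1]); np.save(f"pics/{f}.npy",d)
    import pickle; pickle.dump(c,open(f"pics/{f}.pkl","wb")); return im,d
def load(f):
    import pickle; return cv2.imread(f"pics/{f}.png"),np.load(f"pics/{f}.npy"),pickle.load(open(f"pics/{f}.pkl","rb"))
def cloud(d,c):
    k,M,o=c; v,u=np.indices(d.shape); P=np.stack([(u-k["cx"])/k["fx"]*d,(v-k["cy"])/k["fy"]*d,d],-1)
    W=P@M.T+o; W[d==0]=np.nan; return W
def st():
    s=manip.sense(); r=R.from_quat(np.array(s["orientation"])[[1,2,3,0]])
    print("t",round(s["time_s"],2),"tcp",np.round(s["tcp_pos"],4),"gap",round(s["finger_gap"],4),"F",np.round(s["wrist_force"],2)); print(r.as_matrix().round(3).tolist()); return s,r
E
python3 - <<'E'
from h import *
print(manip.pinch_z); st()
print(cal("top")[0])
grab("top","t0");grab("scene","s0")
E
```

```text
0.0187
t 0.0 tcp [ 0.2666 -0.5369  0.2303] gap 0.0857 F [ 0.43 -0.51 -0.42]
[[0.896, 0.445, -0.001], [0.445, -0.896, 0.002], [0.0, -0.002, -1.0]]
{'fx': 484.2385308735475, 'fy': 484.2385308735475, 'cx': 278.1292391949736, 'cy': 207.83674878156717, 'origin': array([0.45270818, 0.0397085 , 1.23400805]), 'attitude': array([-0.03202554,  0.70931165, -0.70293889,  0.04157252])}
```

View pics/t0.png

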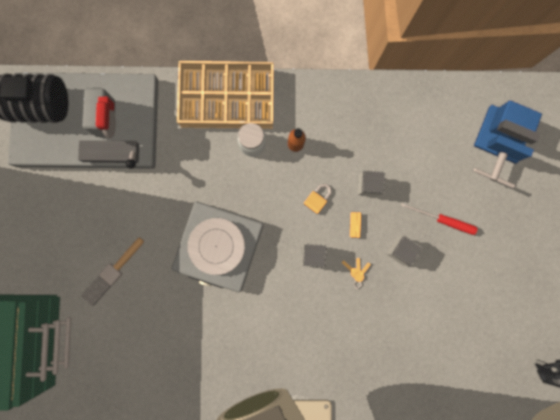

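View pics/s0.png

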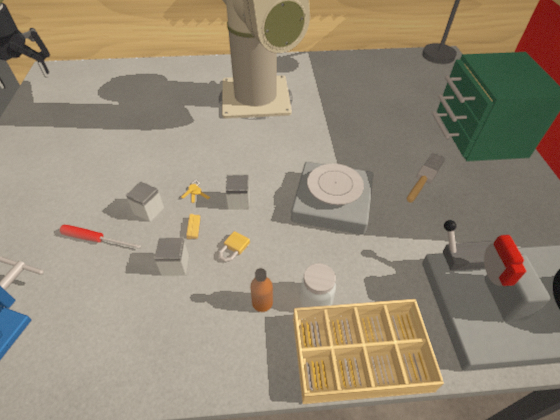

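Top view: the tins are at about (370,183), (405,250) and (318,257), and the pan centre is at (216,247). The padlock is at (317,200), the cylinder at (355,225), the keys at (358,271), and the screwdriver's shaft runs from (405,205). The next step is to measure these from the depth.

```bash
python3 - <<'E'
from h import *
im,d,c=load("t0"); W=cloud(d,c)
print("bench z",W[330,300],W[120,330])
m=((W[...,2]>0.055)&(W[...,2]<0.085)).astype(np.uint8)
n,l,s,ce=cv2.connectedComponentsWithStats(m)
for i in range(1,n):
    if s[i,4]>60:
        p=W[l==i]; r=cv2.minAreaRect((p[:,:2]*1000).astype(np.float32))
        print(ce[i].round(),s[i,4],"med z",np.median(p[:,2]).round(4),"mean",p.mean(0).round(4),"rect mm/deg",np.round(r[0]+r[1]+(r[2],),1))
for u,v in [(216,247),(358,271),(317,200),(355,225),(405,205),(297,134)]: print((u,v),W[v,u].round(3))
b=cv2.resize(im[150:300,180:450],None,fx=2.9,fy=2.9,interpolation=cv2.INTER_CUBIC); cv2.imwrite("pics/t0c.png",b)
E
```

```text
bench z [ 2.75463960e-01 -3.36201156e-02  1.04508870e-04] [ 8.13970633e-01 -1.10167857e-01  4.36876309e-04]
[ 65. 103.] 157 med z 0.0725 mean [0.8283 0.5494 0.0724] rect mm/deg [829.8 549.2   4.9  93.6  90. ]
[501. 114.] 117 med z 0.0698 mean [ 0.8132 -0.5262  0.0702] rect mm/deg [ 809.5 -525.     8.6   80.1   71.9]
[296. 140.] 140 med z 0.078 mean [ 0.7408 -0.0188  0.0763] rect mm/deg [747.2 -20.2  42.1  36.4  76.5]
[252. 145.] 146 med z 0.0644 mean [0.7283 0.0894 0.0662] rect mm/deg [736.9  90.9  43.2  67.7   4.5]
[499. 164.] 539 med z 0.066 mean [ 0.6876 -0.5172  0.0673] rect mm/deg [ 686.7 -524.9  108.    90.4   60.6]
[107. 150.] 1239 med z 0.0793 mean [0.7092 0.4386 0.0783] rect mm/deg [7.103e+02 4.379e+02 5.130e+01 1.406e+02 2.000e-01]
[373. 181.] 490 med z 0.07 mean [ 0.6418 -0.207   0.0697] rect mm/deg [ 642.9 -207.8   53.6   54.5   87.1]
[216. 246.] 2515 med z 0.07 mean [0.4822 0.1724 0.07  ] rect mm/deg [4.829e+02 1.727e+02 1.318e+02 1.347e+02 4.000e-01]
[407. 250.] 518 med z 0.0699 mean [ 0.4751 -0.2862  0.0695] rect mm/deg [ 475.4 -287.3   54.5   53.6   57.8]
[314. 255.] 491 med z 0.07 mean [ 0.4622 -0.0636  0.0699] rect mm/deg [462.4 -63.7  53.1  53.   86.7]
[ 43. 306.] 214 med z 0.0709 mean [0.3362 0.5746 0.0708] rect mm/deg [352.4 608.9 141.   54.3  62.5]
[ 49. 347.] 118 med z 0.0629 mean [0.2426 0.5589 0.0628] rect mm/deg [243.  559.4   5.5  87.2  89.7]
[ 46. 382.] 94 med z 0.0667 mean [0.1639 0.5591 0.0677] rect mm/deg [1.667e+02 5.597e+02 4.600e+01 5.800e+00 5.000e-01]
(216, 247) [0.479 0.172 0.069]
(358, 271) [ 0.423 -0.179  0.004]
(317, 200) [ 0.601 -0.075  0.016]
(355, 225) [ 0.538 -0.17   0.018]
(405, 205) [ 0.59  -0.298  0.017]
(297, 134) [ 0.744 -0.018  0.123]
```

View pics/t0c.png

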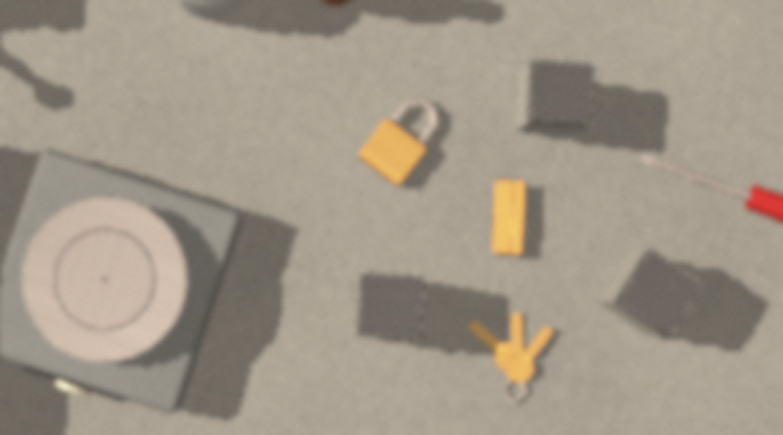

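Three tins measured, all with tops at 0.070: T1 (0.642,-0.207), T2 (0.475,-0.287) and T3 (0.462,-0.064). I'll move over T2 first, translating and then turning the yaw by +31.4°.

```bash
python3 -m handwheel '[[[0.0372,-0.0164,0,0,0,0,1],[0.0372,-0.0164,0,0,0,0,1],[0.0372,-0.0164,0,0,0,0,1],[0.0372,-0.0164,0,0,0,0,1],[0.0372,-0.0164,0,0,0,0,1],[0.0372,-0.0164,0,0,0,0,1],[0.0372,-0.0164,0,0,0,0,1],[0.0372,-0.0164,0,0,0,0,1]]]' 40
python3 -m handwheel '[[[0,0,0,0,0,-6.28,1],[0,0,0,0,0,-6.28,1],[0,0,0,0,0,-6.28,1],[0,0,0,0,0,-6.28,1],[0,0,0,0,0,-6.28,1],[0,0,0,0,0,0,1],[0,0,0,0,0,0,1]]]'
python3 - <<'E'
from h import *
s,r=st()
im,d=grab("wrist","w0"); W=cloud(d,load("w0")[2])
m=((W[...,2]>0.062)&(W[...,2]<0.078)).astype(np.uint8)
n,l,S,ce=cv2.connectedComponentsWithStats(m)
for i in range(1,n):
    if S[i,4]>200:
        p=W[l==i]; q=cv2.minAreaRect((p[:,:2]*1000).astype(np.float32)); e=r.inv().apply(np.array([q[0][0]/1000,q[0][1]/1000,0.07])-s["tcp_pos"])
        print(ce[i].round(),S[i],"z",np.median(p[:,2]).round(4),np.round(q[0]+q[1]+(q[2],),1),"tool delta",e.round(4))
E
```

```text
time_s: 0.77
tcp_pos: [0.4758, -0.2857, 0.231]
orientation: [-0.0, 0.974, 0.228, -0.0]
wrist_force: [0.5, -0.4, -0.1]
finger_gap: 0.0854
time_s: 1.35
tcp_pos: [0.4749, -0.2874, 0.2309]
orientation: [-0.0, 0.876, 0.482, -0.0]
wrist_force: [0.6, 0.4, -0.3]
finger_gap: 0.0854
t 1.35 tcp [ 0.4749 -0.2874  0.2309] gap 0.0854 F [ 0.58  0.4  -0.26]
[[0.536, 0.844, -0.001], [0.844, -0.536, 0.0], [0.0, -0.001, -1.0]]
[410.   8.] [391   0  50  23 622] z 0.0701 [ 623.8 -229.    14.3   33.2   55.5] tool delta [0.1291 0.0946 0.1608]
[281. 181.] [ 249  149   65   64 3992] z 0.0705 [ 473.6 -285.6   53.1   52.9   57.3] tool delta [ 0.0008 -0.0018  0.1609]
```

View pics/w0.png

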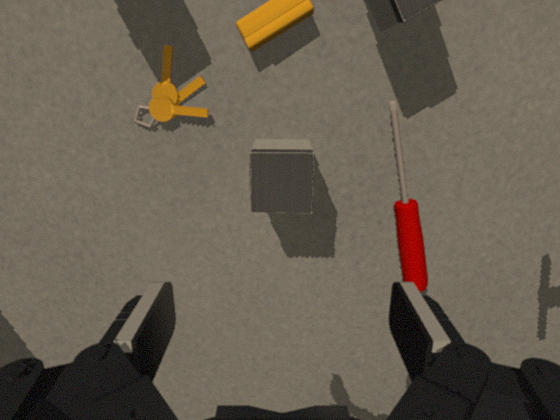

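The wrist view shows T2's lid at (281,181), square and centred between the jaws; the screwdriver and keys are clear. Descend, grip and lift 15 mm.

```bash
python3 -m handwheel '[[[0.001,-0.0015,0.035,0,0,0,1],[0,0,0.035,0,0,0,1],[0,0,0.035,0,0,0,1],[0,0,0.035,0,0,0,1],[0,0,0.035,0,0,0,1],[0,0,0.025,0,0,0,1],[0,0,0.01,0,0,0,1],[0,0,0,0,0,0,1]]]' 40
python3 -m handwheel '[[[0,0,0,0,0,0,0.6],[0,0,0,0,0,0,0.55],[0,0,0,0,0,0,0.3],[0,0,0,0,0,0,0.3],[0,0,0,0,0,0,0.3],[0,0,0,0,0,0,0.3]]]' 40
python3 -m handwheel '[[[0,0,-0.005,0,0,0,0.3],[0,0,-0.01,0,0,0,0.3],[0,0,0,0,0,0,0.3],[0,0,0,0,0,0,0.3],[0,0,0,0,0,0,0.3]]]'
python3 -c "from h import *; st()"
```

```text
time_s: 2.07
tcp_pos: [0.4721, -0.2843, 0.0181]
orientation: [-0.003, 0.876, 0.482, -0.001]
wrist_force: [-0.8, 0.7, 0.4]
finger_gap: 0.0855
time_s: 2.57
tcp_pos: [0.4761, -0.2873, 0.0241]
orientation: [0.002, 0.876, 0.483, 0.001]
wrist_force: [-0.1, -0.2, 6.4]
finger_gap: 0.0516
time_s: 2.98
tcp_pos: [0.4744, -0.286, 0.0366]
orientation: [0.0, 0.875, 0.483, 0.0]
wrist_force: [0.1, -0.2, -1.3]
finger_gap: 0.0519
t 2.98 tcp [ 0.4744 -0.286   0.0366] gap 0.0519 F [ 0.08 -0.24 -1.27]
[[0.533, 0.846, 0.0], [0.846, -0.533, -0.0], [-0.0, 0.001, -1.0]]
```

T2 weighs about 1.3 N, so it holds a liner. Put it back and go to T3, turning the yaw to 86.7°.

```bash
python3 -m handwheel '[[[0,0,0.006,0,0,0,0.3],[0,0,0.005,0,0,0,0.3],[0,0,0.003,0,0,0,0.3],[0,0,0,0,0,0,0.3],[0,0,0.001,0,0,0,0.3],[0,0,0,0,0,0,0.65],[0,0,0,0,0,0,0.8],[0,0,0,0,0,0,1]]]' 40
python3 -m handwheel '[[[0,0,0,0,0,0,1],[0,0,0,0,0,0,1],[0,0,-0.015,0,0,0,1],[0,0,-0.035,0,0,0,1],[0,0,-0.035,0,0,0,1],[0,0,-0.035,0,0,0,1],[0,0,-0.035,0,0,0,1],[0,0,-0.035,0,0,0,1]]]' 40
python3 -m handwheel '[[[0.0259,-0.0184,0,0,0,0,1],[0.0259,-0.0184,0,0,0,0,1],[0.0259,-0.0184,0,0,0,0,1],[0.0259,-0.0184,0,0,0,0,1],[0.0259,-0.0184,0,0,0,0,1],[0.0259,-0.0184,0,0,0,0,1],[0.0259,-0.0184,0,0,0,0,1]]]' 40
python3 -m handwheel '[[[0,0,0,0,0,-5.8,1],[0,0,0,0,0,-5.8,1],[0,0,0,0,0,-5.8,1],[0,0,0,0,0,-5.8,1],[0,0,0,0,0,-5.8,1],[0,0,0,0,0,0,1],[0,0,0,0,0,0,1]]]'
cat > look.py <<'E'
from h import *
import sys
s,r=st()
im,d=grab("wrist",sys.argv[1]); W=cloud(d,load(sys.argv[1])[2])
m=((W[...,2]>0.062)&(W[...,2]<0.078)).astype(np.uint8)
n,l,S,ce=cv2.connectedComponentsWithStats(m)
for i in range(1,n):
    if S[i,4]>200:
        p=W[l==i]; q=cv2.minAreaRect((p[:,:2]*1000).astype(np.float32)); e=r.inv().apply(np.array([q[0][0]/1000,q[0][1]/1000,0.07])-s["tcp_pos"])
        print(ce[i].round(),S[i],"z",np.median(p[:,2]).round(4),np.round(q[0]+q[1]+(q[2],),1),"tool delta",e.round(4))
E
python3 look.py w1
```

```text
time_s: 3.65
tcp_pos: [0.4739, -0.2857, 0.0205]
orientation: [-0.0, 0.875, 0.483, -0.0]
wrist_force: [0.0, -0.7, 0.4]
finger_gap: 0.0774
time_s: 4.32
tcp_pos: [0.474, -0.2857, 0.2127]
orientation: [-0.0, 0.875, 0.483, -0.0]
wrist_force: [0.7, 0.2, -0.1]
finger_gap: 0.0857
time_s: 4.9
tcp_pos: [0.4615, -0.0625, 0.2111]
orientation: [-0.0, 0.876, 0.483, -0.0]
wrist_force: [-0.2, 0.7, -0.6]
finger_gap: 0.0855
time_s: 5.48
tcp_pos: [0.4618, -0.0638, 0.211]
orientation: [-0.0, 0.728, 0.686, -0.0]
wrist_force: [-0.5, 0.2, -0.1]
finger_gap: 0.0853
t 5.48 tcp [ 0.4618 -0.0638  0.211 ] gap 0.0853 F [-0.55  0.16 -0.07]
[[0.059, 0.998, -0.0], [0.998, -0.059, 0.0], [0.0, -0.0, -1.0]]
[281. 186.] [ 246  153   70   68 4497] z 0.0705 [460.4 -61.5  53.1  53.2  87.6] tool delta [ 0.0022 -0.0015  0.141 ]
[493. 326.] [ 458  301   70   56 3024] z 0.0702 [ 640.7 -205.5   54.1   54.2   85.9] tool delta [-0.1309  0.1869  0.141 ]
[307. 395.] [ 272  373   73   39 1540] z 0.0702 [ 470.7 -267.    72.    37.5    8.3] tool delta [-0.2023  0.0209  0.141 ]
```

```bash
python3 -m handwheel '[[[0.001,-0.0015,0.035,0,0,0,1],[0,0,0.035,0,0,0,1],[0,0,0.035,0,0,0,1],[0,0,0.035,0,0,0,1],[0,0,0.03,0,0,0,1],[0,0,0.015,0,0,0,1],[0,0,0.005,0,0,0,1],[0,0,0,0,0,0,1]]]' 50
python3 -m handwheel '[[[0,0,0,0,0,0,0.6],[0,0,0,0,0,0,0.55],[0,0,0,0,0,0,0.3],[0,0,0,0,0,0,0.3],[0,0,0,0,0,0,0.3],[0,0,0,0,0,0,0.3]]]' 50
python3 -m handwheel '[[[0,0,-0.005,0,0,0,0.3],[0,0,-0.01,0,0,0,0.3],[0,0,0,0,0,0,0.3],[0,0,0,0,0,0,0.3],[0,0,0,0,0,0,0.3]]]'
python3 -c "from h import *; st()"
```

```text
time_s: 6.2
tcp_pos: [0.4591, -0.0625, 0.0199]
orientation: [-0.001, 0.727, 0.686, -0.001]
wrist_force: [0.2, -0.0, 0.0]
finger_gap: 0.0853
time_s: 6.7
tcp_pos: [0.462, -0.0632, 0.0233]
orientation: [0.001, 0.727, 0.687, 0.001]
wrist_force: [-1.0, 0.8, 7.4]
finger_gap: 0.0517
time_s: 7.12
tcp_pos: [0.4604, -0.0628, 0.0364]
orientation: [0.0, 0.727, 0.687, 0.0]
wrist_force: [-0.9, 0.3, -6.3]
finger_gap: 0.0513
t 7.12 tcp [ 0.4604 -0.0628  0.0364] gap 0.0513 F [-0.86  0.28 -6.34]
[[0.056, 0.998, 0.0], [0.998, -0.056, -0.0], [-0.0, 0.0, -1.0]]
```

T3 weighs about 6.3 N, so it holds the brass. Lift it, go near the pan, and check the pan centre with the wrist camera.

```bash
python3 -m handwheel '[[[0,0,-0.02,0,0,0,0.3],[0,0,-0.035,0,0,0,0.3],[0,0,-0.035,0,0,0,0.3],[0,0,-0.035,0,0,0,0.3],[0,0,-0.025,0,0,0,0.3],[0,0,-0.01,0,0,0,0.3],[0,0,0,0,0,0,0.3]]]' 60
python3 -m handwheel '[[[0.015,0.002,0,0,0,0,0.3],[0.025,0.003,0,0,0,0,0.3],[0.025,0.003,0,0,0,0,0.3],[0.025,0.003,0,0,0,0,0.3],[0.02,0.002,0,0,0,0,0.3],[0.01,0,0,0,0,0,0.3],[0,0,0,0,0,0,0.3],[0,0,0,0,0,0,0.3]]]'
python3 look.py w2
```

```text
time_s: 7.7
tcp_pos: [0.4621, -0.0632, 0.1988]
orientation: [0.002, 0.727, 0.687, 0.001]
wrist_force: [0.6, -0.0, -5.9]
finger_gap: 0.0519
time_s: 8.37
tcp_pos: [0.479, 0.0563, 0.1941]
orientation: [-0.001, 0.726, 0.688, -0.001]
wrist_force: [-0.4, -0.4, -5.7]
finger_gap: 0.0515
t 8.37 tcp [0.479  0.0563 0.1941] gap 0.0515 F [-0.44 -0.43 -5.75]
[[0.054, 0.999, -0.003], [0.999, -0.054, -0.001], [-0.001, -0.003, -1.0]]
[277.  55.] [  170     0   213   129 21922] z 0.0703 [478.9 146.8  79.8 135.5  86.8] tool delta [ 0.0905 -0.0046  0.1241]
```

View pics/w2.png

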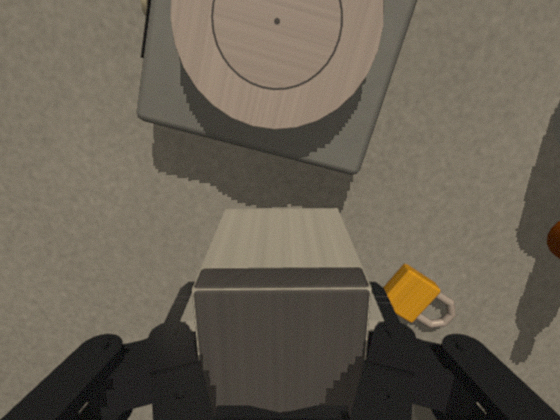

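The wrist view shows the pan's dot at (277,21). The tin is square in the jaws, and its lower front edge lies along row 208, columns 225–338.

```bash
python3 - <<'E'
from h import *
s,r=st(); im,d,c=load("w2"); W=cloud(d,c)
f=lambda p:r.inv().apply(p-s["tcp_pos"]).round(4)
D=W[19:24,275:280].reshape(-1,3).mean(0); print("dot",D.round(4),"tool",f(D))
for u,v in [(230,211),(281,211),(333,211),(205,287),(281,287),(358,287),(281,330)]: print((u,v),W[v,u].round(4),f(W[v,u]))
E
```

```text
t 8.42 tcp [0.4793 0.0557 0.1946] gap 0.0511 F [ 0.4   0.15 -5.23]
[[0.055, 0.998, -0.003], [0.998, -0.055, -0.001], [-0.001, -0.003, -1.0]]
dot [0.481  0.1743 0.0711] tool [ 0.1186 -0.0045  0.1234]
(230, 211) [0.4561 0.0847 0.1748] [ 0.0277 -0.0247  0.0198]
(281, 211) [0.4792 0.0837 0.1753] [ 0.0279 -0.0015  0.0193]
(333, 211) [0.5027 0.0825 0.1754] [0.028  0.022  0.0191]
(205, 287) [0.4577 0.0849 0.2407] [ 0.0279 -0.0233 -0.0461]
(281, 287) [0.4797 0.0838 0.2407] [ 0.028  -0.0013 -0.0461]
(358, 287) [0.5021 0.0821 0.2398] [ 0.0275  0.0212 -0.0452]
(281, 330) [0.4789 0.0693 0.2411] [ 0.0134 -0.0013 -0.0465]
```

```bash
python3 -m handwheel '[[[0.012,-0.0012,0,0,0,0,0.3],[0.02,-0.002,0,0,0,0,0.3],[0.022,0,0,0,0,0,0.3],[0.022,0,0,0,0,0,0.3],[0.02,0,0,0,0,0,0.3],[0.0133,0,0,0,0,0,0.3],[0.0075,0,0,0,0,0,0.3],[0,0,0,0,0,0,0.3]]]' 60
python3 -m handwheel '[[[0,0,0.02,0,0,0,0.3],[0,0,0.025,0,0,0,0.3],[0,0,0.02,0,0,0,0.3],[0,0,0.012,0,0,0,0.3],[0,0,0.008,0,0,0,0.3],[0,0,0,0,0,0,0.3],[0,0,0,0,0,0,0.3],[0,0,0,0,0,0,0.3]]]'
python3 -m handwheel '[[[0,0,0,0,0,0,0.3],[0,0,0,0,0,0,0.3]]]'
python3 - <<'E'
from h import *
s,r=st(); b=r.apply([0.0018,0,0.0228])+s["tcp_pos"]; print("tin base",b.round(4),"pan rel",(b[:2]-r.apply([0,0.0013,0])[:2]*0-[0.481+0.0013,0.1743]).round(4))
grab("wrist","w3")
E
```

```text
time_s: 9.08
tcp_pos: [0.4834, 0.1733, 0.1958]
orientation: [-0.0, 0.726, 0.687, -0.0]
wrist_force: [-0.2, -0.8, -4.9]
finger_gap: 0.0512
time_s: 9.75
tcp_pos: [0.4846, 0.1731, 0.1128]
orientation: [0.001, 0.727, 0.687, 0.001]
wrist_force: [-0.0, 0.3, -6.0]
finger_gap: 0.0513
time_s: 9.92
tcp_pos: [0.4844, 0.1733, 0.1126]
orientation: [0.001, 0.727, 0.687, 0.001]
wrist_force: [-0.3, 1.1, -5.8]
finger_gap: 0.0515
t 9.92 tcp [0.4844 0.1733 0.1126] gap 0.0515 F [-0.3   1.08 -5.83]
[[0.056, 0.998, 0.002], [0.998, -0.056, 0.001], [0.001, 0.002, -1.0]]
tin base [0.4845 0.1751 0.0898] pan rel [0.0022 0.0008]
```

View pics/w3.png

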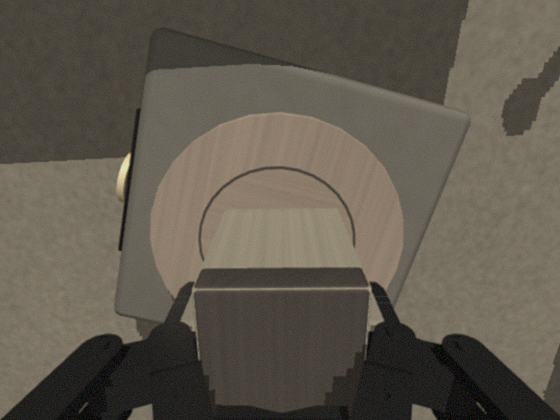

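The engraved circle shows with its top at (277,167) and its sides at (199,235) and (355,235). I'll compute its centre relative to the tin.

```bash
python3 - <<'E'
from h import *
from scipy.optimize import least_squares
s,r=st(); im,d,c=load("w3"); W=cloud(d,c)
T=r.inv().apply(W.reshape(-1,3)-s["tcp_pos"]).reshape(W.shape)
m=((W[...,2]>0.067)&(W[...,2]<0.074)).astype(np.uint8); m[300:]=0
cn=max(cv2.findContours(m,0,1)[0],key=len)[:,0]
P=np.array([T[v,u] for u,v in cn if v<260 and not(195<u<360 and v>130)])
fit=least_squares(lambda a:np.hypot(P[:,0]-a[0],P[:,1]-a[1])-a[2],[0,0,.068],loss="soft_l1",f_scale=.001).x
print("pan fit",fit.round(4),len(P),"z",np.nanmedian(W[150,200:350,2]))
g=[(277,167),(200,235),(354,235),(222,190),(333,190)]
for u,v in g+[(230,211),(333,211)]: print((u,v),T[v,u].round(4))
E
```

```text
t 9.97 tcp [0.4842 0.1733 0.1124] gap 0.0512 F [ 0.98 -0.29 -5.71]
[[0.056, 0.998, 0.002], [0.998, -0.056, 0.0], [0.001, 0.002, -1.0]]
pan fit [ 0.0016 -0.0036  0.0672] 377 z 0.07011308307839781
(277, 167) [ 0.0425 -0.003   0.0409]
(200, 235) [ 0.006  -0.0437  0.0408]
(354, 235) [0.0057 0.0375 0.0414]
(222, 190) [ 0.0305 -0.031   0.0414]
(333, 190) [0.0304 0.0254 0.042 ]
(230, 211) [ 0.0275 -0.0241  0.0183]
(333, 211) [0.0273 0.0226 0.0189]
```

The tin needs to shift -2 mm along tool y. Correct that, then lower to just above contact and step slowly while watching the force.

```bash
python3 -m handwheel '[[[0,-0.0021,0.003,0,0,0,0.3],[0,0,0.005,0,0,0,0.3],[0,0,0.004,0,0,0,0.3],[0,0,0.002,0,0,0,0.3],[0,0,0.001,0,0,0,0.3],[0,0,0,0,0,0,0.3],[0,0,0,0,0,0,0.3]]]' 60
python3 -m handwheel '[[[0,0,0.001,0,0,0,0.3],[0,0,0.001,0,0,0,0.3],[0,0,0,0,0,0,0.3]]]'
python3 -m handwheel '[[[0,0,0.001,0,0,0,0.3],[0,0,0.001,0,0,0,0.3],[0,0,0,0,0,0,0.3]]]'
python3 -m handwheel '[[[0,0,0.001,0,0,0,0.3],[0,0,0.001,0,0,0,0.3],[0,0,0,0,0,0,0.3]]]'
python3 -m handwheel '[[[0,0,0.001,0,0,0,0.3],[0,0,0.001,0,0,0,0.3],[0,0,0,0,0,0,0.3]]]'
```

```text
time_s: 10.55
tcp_pos: [0.4813, 0.1732, 0.0962]
orientation: [-0.0, 0.727, 0.687, -0.0]
wrist_force: [-0.5, -0.4, -4.7]
finger_gap: 0.0511
time_s: 10.8
tcp_pos: [0.4814, 0.1732, 0.0942]
orientation: [0.0, 0.727, 0.687, -0.0]
wrist_force: [-0.3, 0.3, -5.9]
finger_gap: 0.0514
time_s: 11.05
tcp_pos: [0.4814, 0.1732, 0.0922]
orientation: [0.0, 0.727, 0.687, 0.0]
wrist_force: [0.5, 0.7, -4.9]
finger_gap: 0.0518
time_s: 11.3
tcp_pos: [0.4815, 0.1732, 0.0903]
orientation: [0.0, 0.727, 0.687, 0.0]
wrist_force: [0.1, -0.1, -4.0]
finger_gap: 0.051
time_s: 11.55
tcp_pos: [0.4815, 0.1733, 0.0883]
orientation: [0.0, 0.727, 0.687, 0.0]
wrist_force: [-0.7, -0.5, -3.1]
finger_gap: 0.0513
```

Contact was at about 0.093 and the pan is taking load as expected. Continue.

```bash
python3 -m handwheel '[[[0,0,0.001,0,0,0,0.3],[0,0,0.001,0,0,0,0.3],[0,0,0,0,0,0,0.3]]]'
python3 -m handwheel '[[[0,0,0.001,0,0,0,0.3],[0,0,0.0005,0,0,0,0.3],[0,0,0,0,0,0,0.3]]]'
for i in 1 2 3 4 5 6; do python3 -m handwheel '[[[0,0,0,0,0,0,0.3]]]' | grep force; done; python3 - <<'E'
from h import *
st(); im,d=grab("wrist","w4"); W=cloud(d,load("w4")[2])
im3,d3,c3=load("w3")
v,u=np.where((W[...,2]>0.05)&(W[...,2]<0.08)); p=W[v,u]
k=(np.hypot(p[:,0]-.481,p[:,1]-.1743)<.055)&(p[:,1]>0.21); print("pan z near tin",np.median(p[k,2]).round(4),k.sum())
E
```

```text
time_s: 11.8
tcp_pos: [0.4815, 0.1733, 0.0863]
orientation: [0.0, 0.727, 0.687, 0.0]
wrist_force: [-0.2, -0.1, -0.8]
finger_gap: 0.0518
time_s: 12.05
tcp_pos: [0.4816, 0.1733, 0.0849]
orientation: [0.0, 0.727, 0.687, 0.0]
wrist_force: [-0.5, 0.2, 0.0]
finger_gap: 0.0514
wrist_force: [-0.7, 0.1, -1.5]
wrist_force: [-0.0, 0.7, -0.4]
wrist_force: [-0.1, 0.5, 0.0]
wrist_force: [0.4, -0.8, -2.2]
wrist_force: [-0.5, -0.4, -0.7]
wrist_force: [0.8, 0.5, -0.8]
t 12.55 tcp [0.4815 0.1732 0.0849] gap 0.0512 F [ 0.82  0.54 -0.83]
[[0.056, 0.998, 0.0], [0.998, -0.056, 0.0], [0.0, 0.0, -1.0]]
pan z near tin 0.0616 5416
```

About 0.8 N is still carried and the pan has sunk about 8.5 mm. Lower 1.3 mm more.

```bash
python3 -m handwheel '[[[0,0,0.0007,0,0,0,0.3],[0,0,0.0006,0,0,0,0.3],[0,0,0,0,0,0,0.3]]]'
for i in 1 2 3 4 5 6 7 8; do python3 -m handwheel '[[[0,0,0,0,0,0,0.3]]]' 30| grep force; done; python3 - <<'E'
from h import *
st(); im,d=grab("wrist","w5"); W=cloud(d,load("w5")[2])
v,u=np.where((W[...,2]>0.05)&(W[...,2]<0.08)); p=W[v,u]
k=(np.hypot(p[:,0]-.481,p[:,1]-.1743)<.055)&(p[:,1]>0.21); print("pan z near tin",np.median(p[k,2]).round(4),k.sum())
E
```

```text
time_s: 12.85
tcp_pos: [0.4815, 0.1733, 0.0835]
orientation: [0.0, 0.727, 0.687, 0.0]
wrist_force: [1.0, 1.2, 0.1]
finger_gap: 0.0513
wrist_force: [0.7, 0.0, -0.2]
wrist_force: [0.7, 0.7, -1.0]
wrist_force: [1.3, -0.2, -0.5]
wrist_force: [0.9, -0.8, -0.8]
wrist_force: [1.5, 0.7, 0.0]
wrist_force: [1.0, 1.2, 0.5]
wrist_force: [0.8, 0.7, -0.0]
wrist_force: [1.1, 0.9, -0.4]
t 13.52 tcp [0.4815 0.1733 0.0836] gap 0.0515 F [ 1.08  0.88 -0.44]
[[0.056, 0.998, 0.0], [0.998, -0.056, 0.0], [0.0, 0.0, -1.0]]
pan z near tin 0.0603 5417
```

Only about 0.3 N remains in the hand and the pan has sunk 9.8 mm. Release.

```bash
python3 -m handwheel '[[[0,0,0,0,0,0,0.75],[0,0,0,0,0,0,0.85],[0,0,0,0,0,0,1],[0,0,0,0,0,0,1],[0,0,0,0,0,0,1],[0,0,0,0,0,0,1]]]' 30
python3 -m handwheel '[[[0,0,-0.01,0,0,0,1],[0,0,-0.03,0,0,0,1],[0,0,-0.035,0,0,0,1],[0,0,-0.035,0,0,0,1],[0,0,-0.035,0,0,0,1],[-0.035,0,-0.01,0,0,0,1],[-0.035,0,0,0,0,0,1],[-0.03,0,0,0,0,0,1]]]'
python3 -m handwheel '[[[0,0,0,0,0,0,1],[0,0,0,0,0,0,1],[0,0,0,0,0,0,1],[0,0,0,0,0,0,1]]]'
python3 - <<'E'
from h import *
s,r=st(); im,d=grab("wrist","w6"); W=cloud(d,load("w6")[2])
def rects(W,lo,hi,mn):
    m=((W[...,2]>lo)&(W[...,2]<hi)).astype(np.uint8); n,l,S,ce=cv2.connectedComponentsWithStats(m)
    for i in range(1,n):
        if S[i,4]>mn:
            p=W[l==i]; q=cv2.minAreaRect((p[:,:2]*1000).astype(np.float32)); (x,y),rd=cv2.minEnclosingCircle((p[:,:2]*1000).astype(np.float32))
            print(lo,S[i,4],"z",np.median(p[:,2]).round(4),np.round(q[0]+q[1]+(q[2],),1),"circ",np.round([x,y,rd],1))
rects(W,.123,.14,200); rects(W,.055,.075,200)
im,d=grab("top","t1"); W=cloud(d,load("t1")[2]); print("top"); rects(W,.123,.14,200); rects(W,.055,.08,300)
E
```

```text
time_s: 14.07
tcp_pos: [0.4813, 0.1732, 0.0834]
orientation: [-0.0, 0.727, 0.687, -0.0]
wrist_force: [-0.0, -0.5, 0.3]
finger_gap: 0.0852
time_s: 14.73
tcp_pos: [0.4764, 0.0723, 0.2413]
orientation: [0.001, 0.726, 0.688, 0.001]
wrist_force: [0.3, 0.8, 0.1]
finger_gap: 0.0855
time_s: 15.07
tcp_pos: [0.4758, 0.0742, 0.2387]
orientation: [-0.0, 0.726, 0.687, 0.0]
wrist_force: [0.5, 0.0, -0.0]
finger_gap: 0.0855
t 15.07 tcp [0.4758 0.0742 0.2387] gap 0.0855 F [ 0.53  0.02 -0.  ]
[[0.055, 0.998, 0.0], [0.998, -0.055, 0.0], [0.0, 0.0, -1.0]]
0.123 7949 z 0.1308 [480.3 174.7  52.7  53.4  86.8] circ [480.2 174.8  36.5]
0.055 12471 z 0.0604 [479.7 160.4 106.8 135.   86.8] circ [480.4 174.7  68. ]
0.055 215 z 0.0601 [729.2 -20.1   7.8  31.1   5.6] circ [733.1 -19.7  15.6]
top
0.123 583 z 0.1325 [829.1 610.3 127.3 108.2  89.3] circ [827.  611.3  78. ]
0.123 586 z 0.1294 [799.1 458.1  48.   99.1  89.9] circ [800.  458.5  52. ]
0.055 509 z 0.0656 [ 686.5 -524.6  107.8   89.9   60.5] circ [ 688.8 -520.4   65.5]
0.055 765 z 0.0781 [710.2 438.5 140.6  51.1  89.7] circ [709.5 438.2  72.9]
0.055 490 z 0.0699 [ 642.5 -207.5   53.2   54.4   88.5] circ [ 643.4 -207.5   36.9]
0.055 518 z 0.0698 [ 474.9 -286.8   53.2   53.7   58. ] circ [ 474.8 -286.8   35.9]
```

View pics/w6.png

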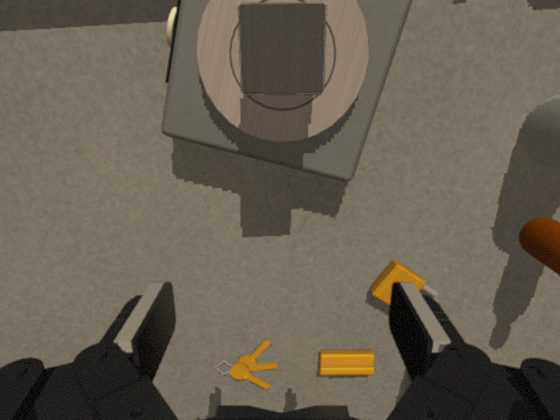

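View pics/t1.png

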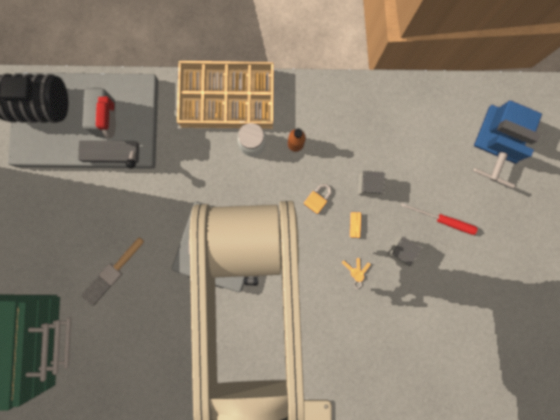

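The tin stands upright at (0.480,0.175) with its lid at 0.131, and the pan circle's centre measures (0.480,0.175). The pan is at rest, sunk about 9.7 mm. The other two tins stand where they were, and the bystanders I can see have not moved. Hand in.

```bash
python3 -c "
from h import *
st(); print(manip.sign_off())"
```

```text
t 15.17 tcp [0.4757 0.0743 0.2385] gap 0.0855 F [-0.92 -0.18  0.17]
[[0.054, 0.999, -0.0], [0.999, -0.054, 0.0], [0.0, -0.0, -1.0]]
the job is handed in; nothing more can be done
None
```

The brass check-weight tin is standing upright in the centre of the pan, and I have handed the job in at 15.2 s of the 61 s allowed.

- **Which tin:** I lifted two of the three. The one at (0.475, -0.287) pulled about 1.3 N, so it holds a liner and I set it back down. The one at (0.462, -0.064) pulled about 5.7 N, so it holds the brass. I never touched the third.
- **Lowering:** I took it down with the pan in 1 mm steps until the hand carried only about 0.3 N, then released and backed away. The pan had sunk about 9.8 mm just before release and about 9.7 mm after. I did not track it during the release itself. With so little load left in the hand, a bounce past 13 mm is very unlikely.
- **Last checks:** The tin is centred on the pan within the 1 mm or so I can measure, with its lid level. The other two tins stand upright where they were, to within 1 mm. The bystanders look unmoved in the last pictures.
- **Disagreement:** The top and wrist cameras differed by about 2 mm, which is within their calibration. I used the wrist camera for the placing.

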